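# Isolate a scroll pump, feel out the counterweight and hold it at the bottom

## Task

Turn the pump's rotary isolator to off, and only then touch the handwheel on its shaft. Turn the shaft by the handwheel's handle to feel where its heavy side lies (a counterweight hidden in the crankcase) and bring the heavy side straight down, so that the crank stands on top for fitting the new scroll. Finish while still gripping the handle and holding the shaft there, leaving the cowl, the fan and the scroll plate lying on the bench where they are.

Things in the scene. Friction and masses are not known exactly. Their poses are not given: they have to be found in the camera images.
- isolator_handle (a joint): the isolator's rotary handle, turning about the vertical: 0 = on (grip bar along the enclosure, as found), 1.57 = off (bar across it, a quarter turn anticlockwise seen from above). A spring of about 0.2 N m snaps it over the middle into either end, where it stays.
- isolator_grip (a point): centre of the isolator handle's black grip bar, on its turning axis: bar 56 mm long, 14 mm wide, 31 mm high, top 15 mm above this point; below it a disc 58 mm across, its face 15 mm under this point. Axes fixed to the grey enclosure (130 x 95 mm, 65 mm high, flat on the bench): x along its long side, y across, z up.
- handle_centre (a point): centre of the black handle of the handwheel: a bar 20 mm thick and 62 mm long, parallel to the shaft, 48 mm off the shaft's axis, on the wheel's face away from the motor. It revolves freely on its pin. This point is 42 mm off the wheel's face (aluminium, 125 mm across, 14 mm thick) and 26 mm from the handle's free end. How the handle stands to the heavy side differs every time.
- shaft_point (a point): point on the shaft's axis level with the handle's centre, 125 mm over the bench; fixed to the pump: x along the level shaft away from the motor, z up. The shaft (rotor) turns without end. Seal drag of about 0.45 N m holds it where it is left; to that the heavy side adds up to 0.32 to 0.42 N m, felt while turning slowly: harder going up, easier going down. Its angle is not given.
- fan_cowl: the fan's cowl, taken off: a grey sheet-metal dish 168 mm across and 46 mm high, open side up; to be left alone. Origin under its centre.
- fan: the pump's black fan, taken off: 120 mm across, 24 mm high, lying flat; to be left alone. Origin under its centre.
- scroll_plate: scroll plate taken out of the pump: an aluminium disc 156 mm across, 28 mm high, with a spiral wall on top; to be left alone. Origin under its centre.
Things that resemble listed ones, but are neither listed nor needed, are in the scene too. Leave any pink look-alike of the part that bears isolator_handle alone.

How it is judged:
By the outcome, as a careful person would: the job done as asked, in the order asked, and still so for the second after the job is handed in, while the arm keeps its last pose, push and grip.
It also fails if it takes over 72 s, if anything falls off the work surface, if the arm or the gripper's body presses on something with over 40 N, if the wrist force passes 120 N, or if a joint passes its speed limit or range.

## Robot

A 7-joint arm with a two-finger parallel gripper is mounted at the origin on the work surface. World frame = base frame: x ahead of the robot, y to its left, z up, the work surface at z = 0. Lengths are in m, angles in rad, forces in N, time in s.
With the tool pointing down it reaches from about 0.35 to 0.9 m from the base axis. Payload 7.2 kg.
Tool frame: the origin (TCP) lies on the centre line of the jaws, within the pads' length; the fingertips stand 11 mm ahead of it and the grasp point (between the pads) lies 8 mm behind it; x points along the fingers, y is the direction in which the jaws open and shut, and the axes are right-handed (so a half turn about x gives the same grasp; the last joint's range is limited). The gripper opens to 85 mm and grips with 20 to 120 N. Pads are 22 mm wide; open, the fingers measure 114 mm over their backs; the gripper's body (76 mm by 85 mm) begins 54 mm behind the grasp point. The pads swing forward as they close: fully open they stand 13 mm farther back than shut.
Start: joints at [-1.342, 0.411, -0.013, 1.596, 0.006, 1.134, -0.082], TCP at [0.183, 0.598, 0.242] pointing down, gripper open.
Joint ranges: [-2.95, 2.95], [-0.29, 1.99], [-1.47, 1.44], [0.14, 2.54], [-1.03, 4.17], [0.13, 1.85], [-2.86, 2.86]. Speed limits (rad/s): [2.39, 2.39, 3.01, 3.01, 3.14, 3.14, 3.14].

## Interface

Orientations are given as a unit quaternion [w, x, y, z].
In Python, from rig import get_state, camera, camera_model, job_done, cut_out, spot_point gives the robot as it stands.
- The arm moves only by the tool servo_tool, never from a script. Its arguments are lists of equal length, an entry for each row: "rotation": the turn, a rotation vector about the tool's x, y, z in rad, a list of three; "travel": the shift along the tool's x, y, z in mm, a list of three; "fingers": the gripper command: -1 is shut, 1 is fully open, values between are in proportion. A call has 1 to 5 rows; each row shifts and turns the commanded pose from where the row before left it, along the tool's axes as they then stand; what a row does not reach is not made up. A row lasts 1/8 s, in which the tool goes at most 62.5 mm and 10.7 degrees, less where a joint would pass 70% of its speed; a pose out of reach is approached as far as the arm can. A call is refused whole if a number of a shift passes 62.5 or a number of a turn 0.188, either way. A call with a gripper value outside its range is refused whole. The fingers move at their own pace and stop on an object; "force" is the grip in N (left out, the last holds). Time passes only in rows, so rows that do not move let the fingers close. It gives the time, the measured TCP pose, the force and the opening at its end, in the units of the state.
- get_state(): the state, without advancing time (a new reading comes with each control period).
- camera(name): name is "scene" or "top"; returns the picture (400x640x3 uint8, blue, green, red); there is no depth.
- camera_model(name): a dict with "fx", "fy", "cx", "cy" (pixels), "world_to_cam" (4x4, takes a point from world to camera coordinates). Camera axes: x right, y up, looking along -z (the intrinsics and any distortion apply to the point x, -y, -z); pixel columns grow to the right and rows downward; lengths in m; the calibration is good to about 2 mm. A picture is of the moment at which its call begins. camera_model takes no time and is no camera call.
- job_done(): hands the job in, once; it reports no verdict.
Trained networks look in the newest picture that a camera, given by its name, has taken for a name from the list of things; names that differ only in an ending like _2 or _b are one class to them, and where a whole thing is asked for, a point or a joint stands for the part that bears it (a point fixed in the world has none). Each returns a list of dicts, best first, with "p" (0 to 1); they miss things now and then, are a little off and sometimes report something else, mostly with a low value. They report only what shows in the picture. A call takes as long as a camera call. They do not tell look-alikes from the thing itself.
- cut_out(camera, name): "region" (400x640 bool, what is visible of it).
- spot_point(camera, name): "position" ([x, y, z] in m, in the coordinates of the camera as it stood for that picture, good to about 4 mm: a listed point, or the origin of a listed thing).
The state is a dict: "clock": time; "q": joint angles; "qvel": joint speeds; "effort": joint torques, N m; "tool_pos": TCP position; "orientation": TCP orientation; "force": force on the tool from outside, world axes, zero at the start; "torque": the same for the moment, N m; "width": opening from 0.0 (shut) to 1.0 (fully open).
Only numpy, scipy, OpenCV 4.12 (cv2) and the standard library are available. Lean on these libraries where they do the work, as an engineer would, in place of code of your own. Each camera call takes 0.05 s, during which the arm holds its last target.

## Working session

There is one attempt and no reset: what is moved stays moved. The work goes in short steps, Python scripts to look and compute and a tool call to move; the robot and the scene stay as the last step left them, time stands still between calls to the robot, and variables do not carry over. Pictures are saved under pics/ and viewed, and the job is handed in when it is done.

Besides the shell and the picture viewer there is one more tool, called as name(argument=value, ...) on one line, values as JSON. servo_tool: Moves the arm, as the interface text tells. Its arguments: {"type":"object","properties":{"rotation":{"type":"array"},"travel":{"type":"array"},"fingers":{"type":"array"},"force":{"type":"number"}},"required":["rotation","travel","fingers"]}

```bash
ls; mkdir -p pics; python3 - <<'E'
from rig import *
import cv2,json
s=get_state()
for k,v in s.items(): print(k,v)
for n in ("scene","top"):
    im=camera(n); cv2.imwrite(f"pics/{n}0.png",im)
    m=camera_model(n); print(n,m)
    for t in ("isolator_grip","handle_centre","shaft_point","fan_cowl","fan","scroll_plate"):
        import numpy as np
        for d in spot_point(n,t)[:4]:
            p=np.linalg.inv(np.array(m["world_to_cam"]))@np.r_[d["position"],1]
            print(n,t,round(d["p"],2),p[:3].round(3))
print(get_state()["clock"])
E
```

```text
pics
clock 0.0
q [-1.34219689  0.4119336  -0.01272475  1.59704365  0.00556647  1.13427924
 -0.08219212]
qvel [-7.98197667e-05 -5.27810486e-04 -1.06312864e-03  1.57434862e-03
 -4.55171942e-04  1.14281522e-03  7.18504159e-04]
effort [-2.69017455e-04 -6.00625491e+01  6.81707282e-01 -2.99412543e+01
  1.37248670e-02  1.08071082e-02  3.78671950e-05]
tool_pos [0.18267087 0.5972139  0.24143213]
orientation [ 0.69927916  0.10396612  0.69939339 -0.10511228]
force [-0.45129146  0.16634534  0.04873964]
torque [0.04586859 0.03753116 0.03559817]
width 0.9983834728897918
scene {'fx': 411.2594933775438, 'fy': 411.2594933775438, 'cx': 317.09100722514825, 'cy': 198.6842740671458, 'world_to_cam': array([[-0.20420256,  0.97890442, -0.00688832,  0.08410938],
       [-0.61675444, -0.12318615,  0.77745684,  0.18016576],
       [ 0.76020739,  0.16300708,  0.62889857, -1.46244798],
       [ 0.        ,  0.        ,  0.        ,  1.        ]])}
scene isolator_grip 0.82 [ 0.188 -0.314  0.089]
scene isolator_grip 0.64 [ 0.561 -0.355  0.087]
scene handle_centre 0.74 [0.395 0.069 0.1  ]
scene handle_centre 0.19 [
[... 245 characters left out ...]
: 385.11757203487815, 'fy': 385.11757203487815, 'cx': 316.22816005581404, 'cy': 196.9098638677927, 'world_to_cam': array([[ 0.00978698, -0.99993491,  0.00586493, -0.00222949],
       [ 0.99605964,  0.01026573,  0.08808977, -0.47113909],
       [-0.08814425,  0.00497969,  0.99609527, -1.27974957],
       [ 0.        ,  0.        ,  0.        ,  1.        ]])}
top isolator_grip 0.79 [ 0.184 -0.319  0.09 ]
top isolator_grip 0.59 [ 0.564 -0.357  0.091]
top handle_centre 0.43 [0.396 0.068 0.098]
top handle_centre 0.2 [ 0.564 -0.357  0.089]
top shaft_point 0.8 [0.435 0.069 0.123]
top fan_cowl 0.98 [0.348 0.173 0.002]
top fan 0.77 [ 0.637 -0.15   0.   ]
top scroll_plate 0.76 [0.739 0.249 0.   ]
0.7
```

View pics/scene0.png

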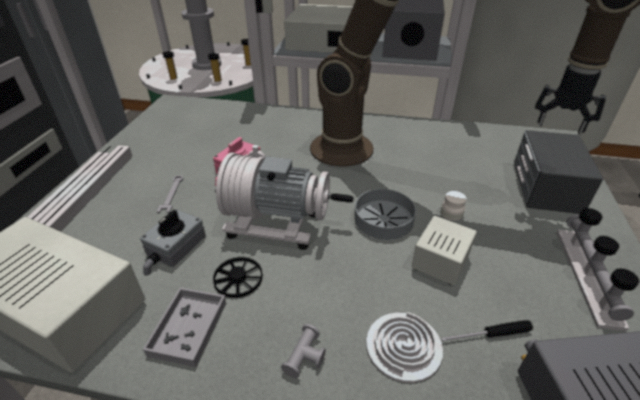

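View pics/top0.png

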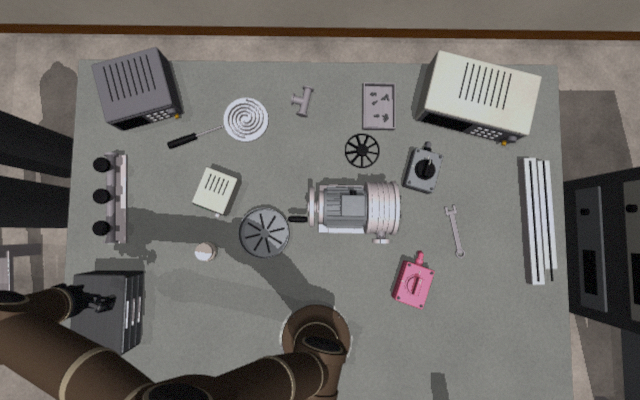

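Two isolators show: a grey one at top px (424,165) and a pink one at (414,280). The grey one fits, and the pink one is the look-alike to avoid. I'll confirm with enlarged crops and measure yaws.

```bash
python3 - <<'E'
import cv2,numpy as np
t=cv2.imread("pics/top0.png"); s=cv2.imread("pics/scene0.png")
a=cv2.resize(t[135:205,390:460],None,fx=5.5,fy=5.5,interpolation=cv2.INTER_CUBIC)
b=cv2.resize(s[195:275,130:210],(385,385),interpolation=cv2.INTER_CUBIC)
cv2.imwrite("pics/c1.png",np.hstack([a,b]))
a=cv2.resize(t[165:265,230:410],None,fx=4,fy=4,interpolation=cv2.INTER_CUBIC)
cv2.imwrite("pics/c2.png",a)
b=cv2.resize(s[140:250,210:420],None,fx=3.8,fy=3.8,interpolation=cv2.INTER_CUBIC)
cv2.imwrite("pics/c3.png",b)
E
```

```text
(no output)
```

View pics/c1.png

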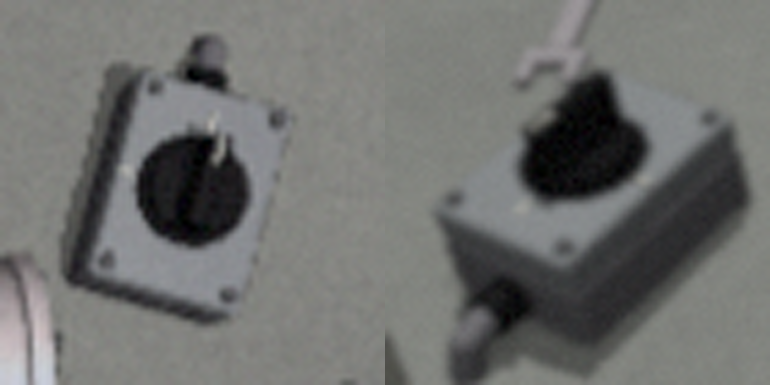

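View pics/c2.png

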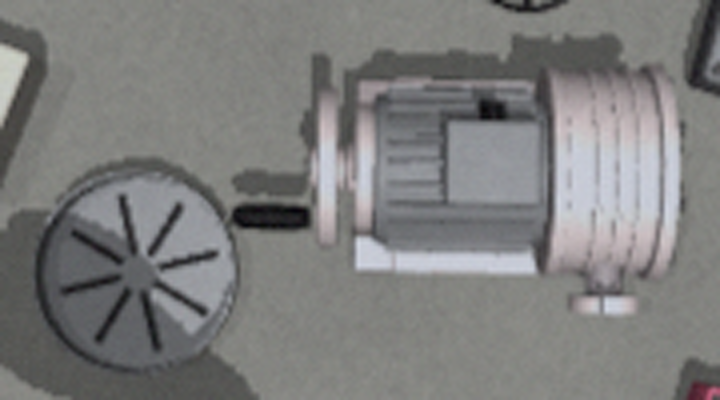

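View pics/c3.png

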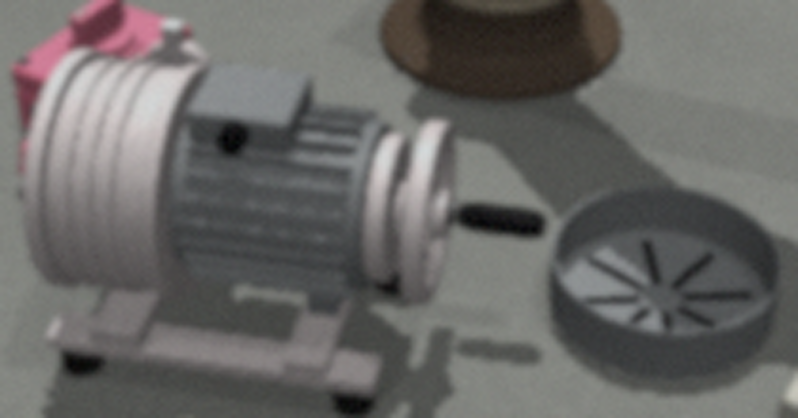

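Confirmed: the grey box carries the black rotary bar along its long side (on). I'll write a helper to plan moves.

```bash
cat > h.py <<'E'
from rig import *
import numpy as np,cv2
from scipy.spatial.transform import Rotation as R
def rot(s): 
    q=s["orientation"]; return R.from_quat([q[1],q[2],q[3],q[0]])
def show(s):
    r=rot(s).as_matrix(); print("t",s["clock"],"pos",np.round(s["tool_pos"],4),"F",np.round(s["force"],2),"w",round(s["width"],3),"q",np.round(s["q"],2)); print(" x",r[:,0].round(3),"y",r[:,1].round(3))
def target(x,y):  # matrix from x-dir and approx jaw dir
    x=np.array(x,float);x/=np.linalg.norm(x);y=np.array(y,float);y-=x*(x@y);y/=np.linalg.norm(y)
    return R.from_matrix(np.c_[x,y,np.cross(x,y)])
def plan(pos,Rt,s=None):
    s=s or get_state(); r=rot(s); rv=(r.inv()*Rt).as_rotvec(); d=np.array(pos)-s["tool_pos"]
    print("total rotvec(tool)",rv.round(3),"world d mm",(d*1e3).round(1),"tool-now",(r.inv().apply(d)*1e3).round(1),"tool-after",(Rt.inv().apply(d)*1e3).round(1))
E
python3 - <<'E'
from h import *
s=get_state();show(s)
a=np.radians(-16)
# bar along (cos a, sin a); jaw along perpendicular
j=np.array([-np.sin(a),np.cos(a),0])
for sg in (1,-1):
    plan([0.562,-0.356,0.25],target([0,0,-1],sg*j),s)
# edges
im=camera("top"); m=camera_model("top")
for d in cut_out("top","isolator_grip"):
    ys,xs=np.nonzero(d["region"]); print(d["p"],xs.mean(),ys.mean(),len(xs),cv2.minAreaRect(np.c_[xs,ys].astype(np.float32)))
E
```

```text
t 0.7 pos [0.1827 0.5977 0.2423] F [1.17 0.61 0.14] w 0.998 q [-1.34  0.41 -0.01  1.6   0.01  1.13 -0.08]
 x [-0.  0. -1.] y [0.292 0.956 0.   ]
total rotvec(tool) [-0.017 -0.    -0.   ] world d mm [ 379.3 -953.7    7.7] tool-now [  -7.7 -801.1  641.5] tool-after [  -7.7 -812.2  627.4]
total rotvec(tool) [ 3.124 -0.     0.   ] world d mm [ 379.3 -953.7    7.7] tool-now [  -7.7 -801.1  641.5] tool-after [  -7.7  812.2 -627.4]
0.56 422.5632183908046 169.40613026819923 1305 ((423.5596618652344, 166.46791076660156), (31.225135803222656, 49.998531341552734), 16.699243545532227)
```

```bash
cat >> h.py <<'E'
def rows(wsteps,rots,s=None,order=0):
    s=s or get_state(); r=rot(s); T=[];V=[]
    for w,v in zip(wsteps,rots):
        T.append([round(float(a),1) for a in r.inv().apply(w)]); V.append([round(float(a),3) for a in v]); r=r*R.from_rotvec(v)
    for i in range(0,len(T),5): print("rot",V[i:i+5],"\ntra",T[i:i+5])
E
python3 - <<'E'
from h import *
rows([[0,0,50]]*2+[[22.3,-56.1,0]]*17,[[0,0,0]]*2+[[0.184,0,0]]*17)
E
```

```text
rot [[0.0, 0.0, 0.0], [0.0, 0.0, 0.0], [0.184, 0.0, 0.0], [0.184, 0.0, 0.0], [0.184, 0.0, 0.0]] 
tra [[-50.0, 0.0, -0.0], [-50.0, 0.0, -0.0], [-0.0, -47.1, 37.7], [-0.0, -39.4, 45.7], [-0.0, -30.4, 52.2]]
rot [[0.184, 0.0, 0.0], [0.184, 0.0, 0.0], [0.184, 0.0, 0.0], [0.184, 0.0, 0.0], [0.184, 0.0, 0.0]] 
tra [[-0.0, -20.3, 56.8], [-0.0, -9.6, 59.6], [-0.0, 1.5, 60.4], [-0.0, 12.5, 59.1], [-0.0, 23.1, 55.8]]
rot [[0.184, 0.0, 0.0], [0.184, 0.0, 0.0], [0.184, 0.0, 0.0], [0.184, 0.0, 0.0], [0.184, 0.0, 0.0]] 
tra [[-0.0, 32.9, 50.6], [-0.0, 41.6, 43.7], [-0.0, 48.9, 35.4], [-0.0, 54.6, 25.8], [-0.0, 58.4, 15.4]]
rot [[0.184, 0.0, 0.0], [0.184, 0.0, 0.0], [0.184, 0.0, 0.0], [0.184, 0.0, 0.0]] 
tra [[-0.0, 60.2, 4.5], [-0.0, 60.0, -6.6], [-0.0, 57.8, -17.5], [-0.0, 53.6, -27.7]]
```

servo_tool(rotation=[[0,0,0],[0,0,0],[0.184,0,0],[0.184,0,0],[0.184,0,0]], travel=[[-50,0,0],[-50,0,0],[0,-47,38],[0,-39,46],[0,-30,52]], fingers=[1,1,1,1,1])

```text
clock: 1.42
tool_pos: [0.2512, 0.4283, 0.3425]
orientation: [0.643, 0.293, 0.644, -0.293]
force: [0.1, 0.5, 0.6]
width: 0.999
```

servo_tool(rotation=[[0.184,0,0],[0.184,0,0],[0.184,0,0],[0.184,0,0],[0.184,0,0]], travel=[[0,-20,57],[0,-10,60],[0,1.5,60],[0,12.5,59],[0,23,56]], fingers=[1,1,1,1,1])

```text
clock: 2.05
tool_pos: [0.3625, 0.1474, 0.3426]
orientation: [0.446, 0.549, 0.447, -0.548]
force: [1.3, 0.3, -0.4]
width: 0.995
```

servo_tool(rotation=[[0.184,0,0],[0.184,0,0],[0.184,0,0],[0.184,0,0],[0.184,0,0]], travel=[[0,33,51],[0,42,44],[0,49,35],[0,55,26],[0,58,15]], fingers=[1,1,1,1,1])

```text
clock: 2.68
tool_pos: [0.475, -0.1334, 0.3428]
orientation: [0.157, 0.69, 0.157, -0.689]
force: [1.5, 0.5, -0.9]
width: 1.0
```

servo_tool(rotation=[[0.184,0,0],[0.184,0,0],[0.184,0,0],[0.184,0,0],[0,0,0]], travel=[[0,60,4.5],[0,60,-6.5],[0,58,-17.5],[0,54,-28],[0,0,0]], fingers=[1,1,1,1,1])

```text
clock: 3.3
tool_pos: [0.5629, -0.361, 0.3397]
orientation: [0.101, -0.698, 0.104, 0.701]
force: [0.5, 0.8, 0.6]
width: 1.002
```

```bash
python3 - <<'E'
from h import *
s=get_state();show(s)
a=np.radians(-16.5); j=-np.array([-np.sin(a),np.cos(a),0])
plan([0.5625,-0.356,0.092],target([0,0,-1],j),s)
E
```

```text
t 3.3 pos [ 0.5629 -0.361   0.3397] F [0.52 0.81 0.61] w 1.002 q [-0.09  0.57  0.98  1.38 -0.47  1.44 -0.98]
 x [-0.005 -0.003 -1.   ] y [-0.287 -0.958  0.004]
total rotvec(tool) [-0.003  0.004 -0.004] world d mm [  -0.4    5.  -247.7] tool-now [247.7  -5.8   0.8] tool-after [247.7  -4.7   1.8]
```

servo_tool(rotation=[[0,0,0],[0,0,0],[0,0,0],[0,0,0],[0,0,0]], travel=[[60,-5,1.5],[60,0,0],[60,0,0],[30,0,0],[0,0,0]], fingers=[1,1,1,1,1])

```text
clock: 3.92
tool_pos: [0.563, -0.3491, 0.1304]
orientation: [0.1, -0.699, 0.098, 0.701]
force: [-0.4, 0.2, 0.7]
width: 0.999
```

servo_tool(rotation=[[0,0,0],[0,0,0]], travel=[[25,0,0],[12,0,0]], fingers=[1,1])

```text
clock: 4.18
tool_pos: [0.5646, -0.3509, 0.0964]
orientation: [-0.099, 0.701, -0.099, -0.699]
force: [-0.2, -0.5, 0.6]
width: 0.998
```

```bash
python3 - <<'E'
from h import *
s=get_state();show(s)
for n in ("top","scene"):
    im=camera(n); m=camera_model(n)
    W=np.array(m["world_to_cam"])
    p=W@np.r_[0.5625,-.356,.1,1]; u=int(m["cx"]+m["fx"]*p[0]/-p[2]); v=int(m["cy"]-m["fy"]*p[1]/-p[2])
    print(u,v)
    cv2.imwrite(f"pics/iso_{n}.png",cv2.resize(im[v-50:v+50,u-60:u+60],None,fx=5,fy=5,interpolation=cv2.INTER_CUBIC))
E
cd pics; python3 -c "
import cv2,numpy as np
cv2.imwrite('iso1.png',cv2.resize(np.hstack([cv2.imread('iso_top.png'),cv2.imread('iso_scene.png')]),(800,333)))"
```

```text
t 4.175 pos [ 0.5646 -0.3509  0.0964] F [-0.22 -0.47  0.63] w 0.998 q [-0.04  0.76  0.83  1.67 -0.65  1.   -0.84]
 x [ 0.002 -0.    -1.   ] y [-0.278 -0.961 -0.   ]
428 167
165 216
```

View pics/iso1.png

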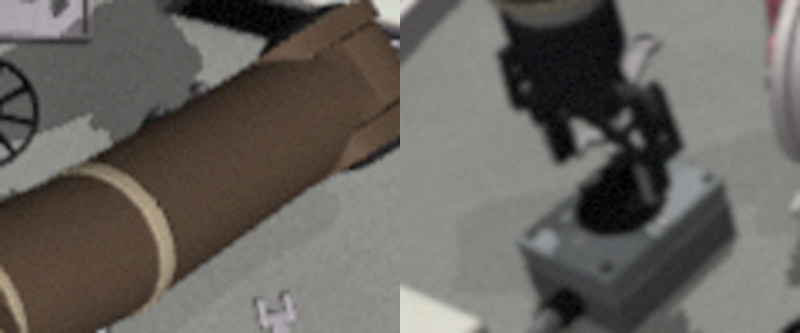

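The scene crop shows the open fingers straddling the black bar on the grey box, and the top view is blocked by the arm. I'll correct 5 mm sideways and close.

servo_tool(rotation=[[0,0,0],[0,0,0],[0,0,0],[0,0,0],[0,0,0]], travel=[[3,5,0.5],[0,0,0],[0,0,0],[0,0,0],[0,0,0]], fingers=[0.3,-1,-1,-1,-1], force=60)

```text
clock: 4.9
tool_pos: [0.5632, -0.3523, 0.0929]
orientation: [-0.101, 0.7, -0.097, -0.7]
force: [-1.2, 10.4, 10.2]
width: 0.154
```

servo_tool(rotation=[[0,0,0],[0,0,0]], travel=[[0,0,0],[0,0,0]], fingers=[-1,-1])

```text
clock: 5.15
tool_pos: [0.5632, -0.3523, 0.093]
orientation: [-0.101, 0.7, -0.097, -0.7]
force: [-0.8, 10.7, 9.7]
width: 0.148
```

servo_tool(rotation=[[0,0,0],[-0.1,0,0],[-0.17,0,0],[-0.17,0,0],[-0.17,0,0]], travel=[[-2,-3,0],[0,0,0],[0,0,0],[0,0,0],[0,0,0]], fingers=[-1,-1,-1,-1,-1])

```text
clock: 5.78
tool_pos: [0.5632, -0.3515, 0.0931]
orientation: [-0.117, -0.697, -0.118, 0.697]
force: [3.5, 2.2, -8.9]
width: 0.151
```

```bash
python3 - <<'E'
from h import *
s=get_state();show(s);print(s["torque"])
E
```

```text
t 5.775 pos [ 0.5632 -0.3515  0.0931] F [ 3.47  2.23 -8.91] w 0.151 q [ 0.05  0.71  0.67  1.66 -0.52  0.95 -0.33]
 x [-0.001  0.002 -1.   ] y [ 0.327 -0.945 -0.002]
[ 0.31630928 -0.67226882 -0.17918513]
```

servo_tool(rotation=[[-0.18,0,0],[-0.18,0,0],[-0.18,0,0],[-0.18,0,0],[-0.18,0,0]], travel=[[1,0,0],[0,0,0],[0,0,0],[0,0,0],[0,0,0]], fingers=[-1,-1,-1,-1,-1])

```text
clock: 6.4
tool_pos: [0.5625, -0.3509, 0.093]
orientation: [0.408, 0.577, 0.41, -0.577]
force: [-0.7, 6.2, 0.0]
width: 0.149
```

servo_tool(rotation=[[-0.1,0,0],[0,0,0]], travel=[[0,0,0],[0,0,0]], fingers=[-1,-1])

```text
clock: 6.65
tool_pos: [0.5624, -0.351, 0.093]
orientation: [0.434, 0.558, 0.436, -0.557]
force: [-0.0, 6.6, 1.2]
width: 0.151
```

```bash
python3 - <<'E'
from h import *
s=get_state();show(s);print(s["torque"])
y=rot(s).as_matrix()[:,1]; print("jaw yaw",np.degrees(np.arctan2(y[1],y[0])))
E
```

```text
t 6.65 pos [ 0.5624 -0.351   0.093 ] F [-0.02  6.56  1.25] w 0.151 q [ 0.21  0.65  0.41  1.65 -0.32  0.91  0.5 ]
 x [-0.001  0.004 -1.   ] y [ 0.97  -0.243 -0.002]
[ 1.44795134  0.23143644 -1.32138749]
jaw yaw -14.042151222054787
```

servo_tool(rotation=[[0.04,0,0],[0,0,0],[0,0,0],[0,0,0],[0,0,0]], travel=[[0,0,0],[0,0,0],[0,0,0],[-30,0,0],[-60,0,0]], fingers=[-1,0.6,0.6,0.6,0.6])

```text
clock: 7.28
tool_pos: [0.5613, -0.3526, 0.1819]
orientation: [-0.423, -0.565, -0.426, 0.567]
force: [1.6, -0.6, 0.7]
width: 0.802
```

servo_tool(rotation=[[0,0,0],[0,0,0],[0,0,0],[0,0,0]], travel=[[-60,0,0],[-60,0,0],[-40,0,0],[0,0,0]], fingers=[1,1,1,1])

```text
clock: 7.78
tool_pos: [0.5634, -0.3548, 0.3477]
orientation: [0.427, 0.567, 0.422, -0.565]
force: [0.0, -0.3, -0.1]
width: 1.001
```

```bash
python3 - <<'E'
from h import *
s=get_state();show(s)
im=camera("scene"); cv2.imwrite("pics/iso2.png",cv2.resize(im[180:280,105:225],None,fx=5,fy=5,interpolation=cv2.INTER_CUBIC))
m=camera_model("scene");Wi=np.linalg.inv(m["world_to_cam"])
for t in ("handle_centre","shaft_point"):
    for d in spot_point("scene",t)[:2]: print(t,d["p"],(Wi@np.r_[d["position"],1])[:3].round(4))
E
```

```text
t 7.775 pos [ 0.5634 -0.3548  0.3477] F [ 0.02 -0.3  -0.06] w 1.001 q [ 0.15  0.44  0.52  1.37 -0.22  1.38  0.38]
 x [ 0.006 -0.004 -1.   ] y [ 0.96  -0.281  0.007]
handle_centre 0.64 [0.3948 0.0683 0.0949]
shaft_point 0.75 [0.4319 0.0683 0.1237]
```

View pics/iso2.png

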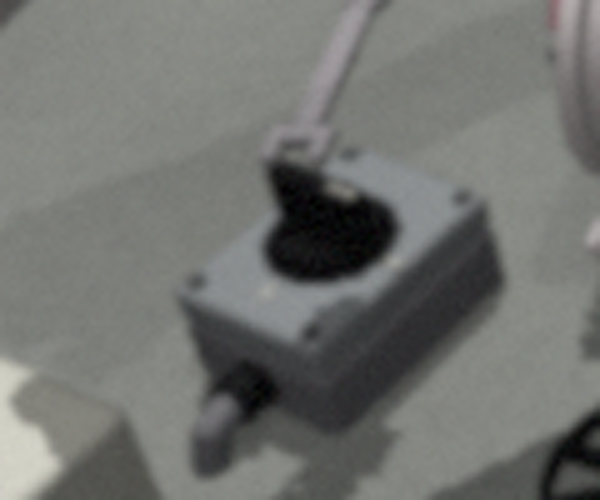

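The isolator bar now lies across the box (crop px ~(280,180)–(360,220)), so it's off. Next is the handle.

```bash
python3 - <<'E'
from h import *
s=get_state()
t=np.radians(25); x=np.array([0,-np.sin(t),-np.cos(t)])
Rt=target(x,[1,0,0]); 
P=np.array([0.395,0.068,0.088])
pre=P-0.19*x; print(pre)
plan(pre,Rt,s)
rv=(rot(s).inv()*Rt).as_rotvec()
d=(pre-s["tool_pos"])*1e3
n=11
rows([d/n]*n,[rv/n]*n,s)
E
```

```text
[0.395      0.14829747 0.26019848]
total rotvec(tool) [-0.279 -0.434  0.063] world d mm [-167.3  501.2  -82. ] tool-now [  82.5 -301.  -434.2] tool-after [-137.5 -167.3 -488.9]
rot [[-0.025, -0.039, 0.006], [-0.025, -0.039, 0.006], [-0.025, -0.039, 0.006], [-0.025, -0.039, 0.006], [-0.025, -0.039, 0.006]] 
tra [[7.5, -27.4, -39.5], [5.8, -26.4, -40.4], [4.0, -25.4, -41.3], [2.2, -24.3, -42.0], [0.4, -23.3, -42.7]]
rot [[-0.025, -0.039, 0.006], [-0.025, -0.039, 0.006], [-0.025, -0.039, 0.006], [-0.025, -0.039, 0.006], [-0.025, -0.039, 0.006]] 
tra [[-1.4, -22.2, -43.2], [-3.2, -21.1, -43.7], [-5.1, -19.9, -44.1], [-7.0, -18.8, -44.3], [-8.8, -17.6, -44.5]]
rot [[-0.025, -0.039, 0.006]] 
tra [[-10.7, -16.4, -44.5]]
```

servo_tool(rotation=[[-0.025,-0.039,0.006],[-0.025,-0.039,0.006],[-0.025,-0.039,0.006],[-0.025,-0.039,0.006],[-0.025,-0.039,0.006]], travel=[[0,-27.5,-39.5],[0,-26.5,-40.5],[0,-25.5,-41.5],[0,-24.5,-42],[0,-23.5,-42.5]], fingers=[1,1,1,1,1])

```text
clock: 8.55
tool_pos: [0.4851, -0.1223, 0.3244]
orientation: [-0.507, -0.486, -0.407, 0.584]
force: [0.5, 0.5, -0.1]
width: 1.002
```

servo_tool(rotation=[[-0.025,-0.039,0.006],[-0.025,-0.039,0.006],[-0.025,-0.039,0.006],[-0.025,-0.039,0.006],[-0.025,-0.039,0.006]], travel=[[-1.5,-22,-43],[-3,-21,-43.5],[-5,-20,-44],[-7,-19,-44.5],[-9,-17.5,-44.5]], fingers=[1,1,1,1,1])

```text
clock: 9.18
tool_pos: [0.4096, 0.1049, 0.2875]
orientation: [-0.582, -0.4, -0.384, 0.595]
force: [1.6, -0.4, 0.1]
width: 1.0
```

servo_tool(rotation=[[-0.025,-0.039,0.006],[0,0,0]], travel=[[-10,-16.5,-44.5],[0,0,0]], fingers=[1,1])

```text
clock: 9.43
tool_pos: [0.3937, 0.1528, 0.2784]
orientation: [0.598, 0.38, 0.381, -0.594]
force: [0.2, -0.3, 0.3]
width: 1.001
```

```bash
python3 - <<'E'
from h import *
s=get_state();show(s)
t=np.radians(25); x=np.array([0,-np.sin(t),-np.cos(t)])
Rt=target(x,[1,0,0]); 
P=np.array([0.395,0.068,0.088]); plan(P,Rt,s); plan(P-0.06*x,Rt,s)
im=camera("scene"); cv2.imwrite("pics/s3.png",im)
m=camera_model("scene");Wi=np.linalg.inv(m["world_to_cam"])
for t in ("handle_centre","shaft_point"):
    for d in spot_point("scene",t)[:2]: print(t,d["p"],(Wi@np.r_[d["position"],1])[:3].round(4))
E
```

```text
t 9.425 pos [0.3937 0.1528 0.2784] F [ 0.24 -0.33  0.29] w 1.001 q [-0.82  0.18  0.09  1.91  0.31  1.36 -0.84]
 x [ 0.003 -0.421 -0.907] y [1.    0.005 0.001]
total rotvec(tool) [ 0.004 -0.002 -0.003] world d mm [   1.3  -84.8 -190.4] tool-now [208.4   0.6  -3.2] tool-after [208.4   1.3  -3.6]
total rotvec(tool) [ 0.004 -0.002 -0.003] world d mm [   1.3  -59.5 -136. ] tool-now [148.4   0.8  -3.3] tool-after [148.4   1.3  -3.6]
handle_centre 0.63 [0.3961 0.0666 0.0944]
shaft_point 0.95 [0.4328 0.0692 0.1209]
```

View pics/s3.png

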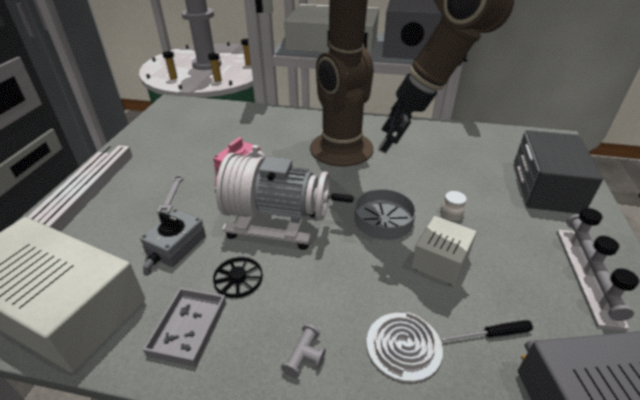

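servo_tool(rotation=[[0,0,0],[0,0,0],[0,0,0],[0,0,0]], travel=[[50,1,-3],[50,0,0],[45,0,0],[0,0,0]], fingers=[0.5,0.5,0.5,0.5])

```text
clock: 10.07
tool_pos: [0.3957, 0.0878, 0.1466]
orientation: [-0.594, -0.382, -0.378, 0.598]
force: [-1.1, 0.2, 0.8]
width: 0.748
```

```bash
python3 - <<'E'
from h import *
s=get_state();show(s)
t=np.radians(25); x=np.array([0,-np.sin(t),-np.cos(t)])
Rt=target(x,[1,0,0]); 
P=np.array([0.395,0.068,0.088]); plan(P,Rt,s)
a=camera("scene"); b=camera("top"); cv2.imwrite("pics/s4.png",np.hstack([cv2.resize(a[120:240,280:420],(400,343),interpolation=cv2.INTER_CUBIC),cv2.resize(b[150:270,230:370],(400,343),interpolation=cv2.INTER_CUBIC)]))
E
```

```text
t 10.075 pos [0.3957 0.0878 0.1466] F [-1.12  0.22  0.83] w 0.748 q [-0.75  0.3   0.13  2.13  0.37  1.01 -0.87]
 x [-0.002 -0.423 -0.906] y [ 1.    -0.008  0.001]
total rotvec(tool) [-0.008  0.     0.002] world d mm [ -0.7 -19.8 -58.6] tool-now [61.5 -0.7 -6.8] tool-after [61.5 -0.7 -6.8]
```

View pics/s4.png

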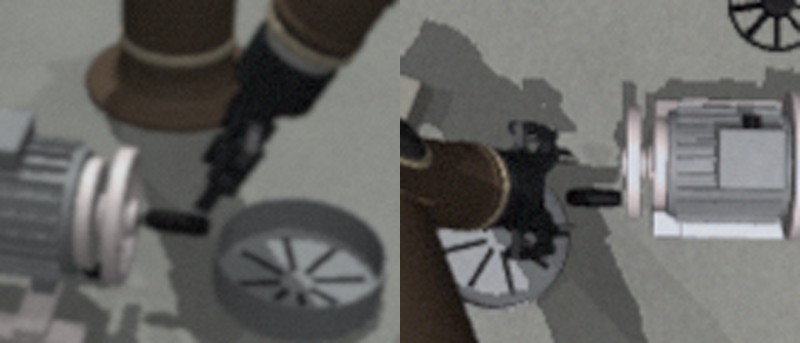

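servo_tool(rotation=[[0,0,0],[0,0,0],[0,0,0]], travel=[[30,0,-5],[31,0,0],[0,0,0]], fingers=[0.5,0.5,0.5])

```text
clock: 10.55
tool_pos: [0.3977, 0.0701, 0.0908]
orientation: [-0.596, -0.383, -0.379, 0.596]
force: [0.5, 0.3, 0.2]
width: 0.75
```

```bash
python3 - <<'E'
from h import *
s=get_state();show(s); print(s["torque"])
a=camera("scene"); b=camera("top"); cv2.imwrite("pics/s5.png",np.hstack([cv2.resize(a[120:240,280:420],(400,343),interpolation=cv2.INTER_CUBIC),cv2.resize(b[150:270,230:370],(400,343),interpolation=cv2.INTER_CUBIC)]))
E
```

```text
t 10.55 pos [0.3977 0.0701 0.0908] F [0.5  0.34 0.24] w 0.75 q [-0.72  0.39  0.15  2.19  0.41  0.86 -0.9 ]
 x [ 0.003 -0.42  -0.908] y [ 1.    -0.004  0.005]
[0.43536566 0.03976633 0.02008051]
```

View pics/s5.png

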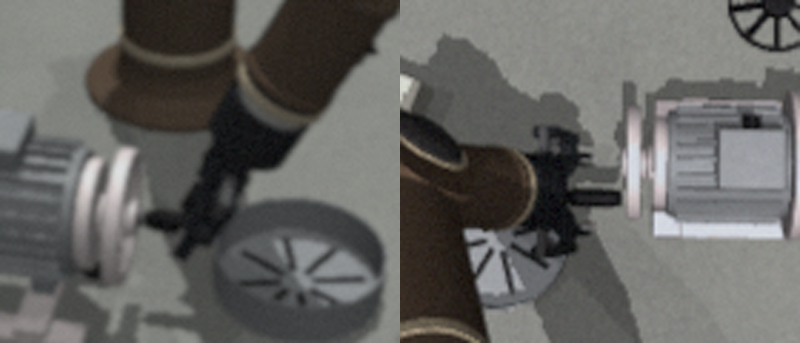

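servo_tool(rotation=[[0,0,0],[0,0,0],[0,0,0],[0,0,0],[0,0,0]], travel=[[2,-2.5,0],[0,0,0],[0,0,0],[0,0,0],[0,0,0]], fingers=[0,-1,-1,-1,-1], force=90)

```text
clock: 11.28
tool_pos: [0.3947, 0.07, 0.089]
orientation: [0.596, 0.383, 0.379, -0.596]
force: [-4.1, 1.8, 6.8]
width: 0.206
```

```bash
python3 - <<'E'
from h import *
s=get_state();show(s); print(s["torque"])
E
```

```text
t 11.275 pos [0.3947 0.07   0.089 ] F [-4.11  1.84  6.81] w 0.206 q [-0.73  0.39  0.15  2.2   0.41  0.85 -0.9 ]
 x [ 0.003 -0.419 -0.908] y [ 1.    -0.003  0.005]
[ 0.35585052  0.69100654 -0.33685812]
```

Grasped (width ≈17.5 mm for the 20 mm bar). I'll plan one slow full turn in 6° rows.

```bash
python3 - <<'E'
from h import *
s=get_state(); Rr=rot(s); print(Rr.as_matrix().round(3))
t=np.radians(25); Rt=target([0,-np.sin(t),-np.cos(t)],[1,0,0])
ph=np.radians(218+6*np.arange(61)); 
W=48*np.c_[np.cos(ph),0*ph,np.sin(ph)]
d=Rt.inv().apply(np.diff(W,axis=0))
for i in range(0,60,5): print(int(218+6*i+30),[[round(float(a),1)+0 for a in r] for r in d[i:i+5]])
E
```

```text
[[ 0.003  1.    -0.005]
 [-0.419 -0.003 -0.908]
 [-0.908  0.005  0.419]]
248 [[3.4, 3.3, -1.6], [3.1, 3.7, -1.4], [2.7, 4.0, -1.3], [2.3, 4.3, -1.1], [1.9, 4.6, -0.9]]
278 [[1.5, 4.8, -0.7], [1.0, 4.9, -0.5], [0.6, 5.0, -0.3], [0.1, 5.0, 0.0], [-0.4, 5.0, 0.2]]
308 [[-0.9, 4.9, 0.4], [-1.3, 4.8, 0.6], [-1.8, 4.6, 0.8], [-2.2, 4.4, 1.0], [-2.6, 4.1, 1.2]]
338 [[-3.0, 3.8, 1.4], [-3.3, 3.4, 1.6], [-3.6, 3.0, 1.7], [-3.9, 2.6, 1.8], [-4.1, 2.1, 1.9]]
368 [[-4.3, 1.6, 2.0], [-4.4, 1.1, 2.1], [-4.5, 0.6, 2.1], [-4.6, 0.1, 2.1], [-4.5, -0.4, 2.1]]
398 [[-4.5, -1.0, 2.1], [-4.4, -1.5, 2.0], [-4.2, -2.0, 2.0], [-4.0, -2.4, 1.9], [-3.7, -2.9, 1.7]]
428 [[-3.4, -3.3, 1.6], [-3.1, -3.7, 1.4], [-2.7, -4.0, 1.3], [-2.3, -4.3, 1.1], [-1.9, -4.6, 0.9]]
458 [[-1.5, -4.8, 0.7], [-1.0, -4.9, 0.5], [-0.6, -5.0, 0.3], [-0.1, -5.0, 0.0], [0.4, -5.0, -0.2]]
488 [[0.9, -4.9, -0.4], [1.3, -4.8, -0.6], [1.8, -4.6, -0.8], [2.2, -4.4, -1.0], [2.6, -4.1, -1.2]]
518 [[3.0, -3.8, -1.4], [3.3, -3.4, -1.6], [3.6, -3.0, -1.7], [3.9, -2.6, -1.8], [4.1, -2.1, -1.9]]
548 [[4.3, -1.6, -2.0], [4.4, -1.1, -2.1], [4.5, -0.6, -2.1], [4.6, -0.1, -2.1], [4.5, 0.4, -2.1]]
578 [[4.5, 1.0, -2.1], [4.4, 1.5, -2.0], [4.2, 2.0, -2.0], [4.0, 2.4, -1.9], [3.7, 2.9, -1.7]]
```

servo_tool(rotation=[[0,0,0],[0,0,0],[0,0,0],[0,0,0],[0,0,0]], travel=[[3.4,3.3,-1.6],[3.1,3.7,-1.4],[2.7,4.0,-1.3],[2.3,4.3,-1.1],[1.9,4.6,-0.9]], fingers=[-1,-1,-1,-1,-1])

```text
clock: 11.9
tool_pos: [0.414, 0.0699, 0.0741]
orientation: [-0.595, -0.383, -0.379, 0.596]
force: [-6.2, 3.7, 7.0]
width: 0.2
```

servo_tool(rotation=[[0,0,0],[0,0,0],[0,0,0],[0,0,0],[0,0,0]], travel=[[1.5,4.8,-0.7],[1.0,4.9,-0.5],[0.6,5.0,-0.3],[0.1,5.0,0.0],[-0.4,5.0,0.2]], fingers=[-1,-1,-1,-1,-1])

```text
clock: 12.52
tool_pos: [0.4385, 0.0698, 0.0707]
orientation: [-0.595, -0.383, -0.379, 0.596]
force: [-4.5, 2.1, 1.0]
width: 0.206
```

servo_tool(rotation=[[0,0,0],[0,0,0],[0,0,0],[0,0,0],[0,0,0]], travel=[[-0.9,4.9,0.4],[-1.3,4.8,0.6],[-1.8,4.6,0.8],[-2.2,4.4,1.0],[-2.6,4.1,1.2]], fingers=[-1,-1,-1,-1,-1])

```text
clock: 13.15
tool_pos: [0.4629, 0.0697, 0.0809]
orientation: [0.596, 0.384, 0.379, -0.595]
force: [-3.8, 4.3, 0.6]
width: 0.208
```

servo_tool(rotation=[[0,0,0],[0,0,0],[0,0,0],[0,0,0],[0,0,0]], travel=[[-3.0,3.8,1.4],[-3.3,3.4,1.6],[-3.6,3.0,1.7],[-3.9,2.6,1.8],[-4.1,2.1,1.9]], fingers=[-1,-1,-1,-1,-1])

```text
clock: 13.78
tool_pos: [0.4775, 0.0696, 0.1007]
orientation: [0.596, 0.384, 0.379, -0.595]
force: [-4.6, 3.9, 0.0]
width: 0.203
```

servo_tool(rotation=[[0,0,0],[0,0,0],[0,0,0],[0,0,0],[0,0,0]], travel=[[-4.3,1.6,2.0],[-4.4,1.1,2.1],[-4.5,0.6,2.1],[-4.6,0.1,2.1],[-4.5,-0.4,2.1]], fingers=[-1,-1,-1,-1,-1])

```text
clock: 14.4
tool_pos: [0.4804, 0.0696, 0.1253]
orientation: [0.596, 0.384, 0.379, -0.595]
force: [-1.2, 5.0, -3.9]
width: 0.208
```

servo_tool(rotation=[[0,0,0],[0,0,0],[0,0,0],[0,0,0],[0,0,0]], travel=[[-4.5,-1.0,2.1],[-4.4,-1.5,2.0],[-4.2,-2.0,2.0],[-4.0,-2.4,1.9],[-3.7,-2.9,1.7]], fingers=[-1,-1,-1,-1,-1])

```text
clock: 15.02
tool_pos: [0.4707, 0.0696, 0.1481]
orientation: [0.596, 0.384, 0.379, -0.595]
force: [1.1, 5.0, -7.8]
width: 0.205
```

servo_tool(rotation=[[0,0,0],[0,0,0],[0,0,0],[0,0,0],[0,0,0]], travel=[[-3.4,-3.3,1.6],[-3.1,-3.7,1.4],[-2.7,-4.0,1.3],[-2.3,-4.3,1.1],[-1.9,-4.6,0.9]], fingers=[-1,-1,-1,-1,-1])

```text
clock: 15.65
tool_pos: [0.4519, 0.0697, 0.1628]
orientation: [0.596, 0.385, 0.379, -0.594]
force: [6.7, 3.9, -11.4]
width: 0.207
```

servo_tool(rotation=[[0,0,0],[0,0,0],[0,0,0],[0,0,0],[0,0,0]], travel=[[-1.5,-4.8,0.7],[-1.0,-4.9,0.5],[-0.6,-5.0,0.3],[-0.1,-5.0,0.0],[0.4,-5.0,-0.2]], fingers=[-1,-1,-1,-1,-1])

```text
clock: 16.27
tool_pos: [0.4297, 0.0699, 0.1667]
orientation: [0.598, 0.386, 0.378, -0.593]
force: [14.0, 2.7, -7.5]
width: 0.202
```

servo_tool(rotation=[[0,0,0],[0,0,0],[0,0,0],[0,0,0],[0,0,0]], travel=[[0.9,-4.9,-0.4],[1.3,-4.8,-0.6],[1.8,-4.6,-0.8],[2.2,-4.4,-1.0],[2.6,-4.1,-1.2]], fingers=[-1,-1,-1,-1,-1])

```text
clock: 16.9
tool_pos: [0.408, 0.07, 0.159]
orientation: [0.598, 0.387, 0.377, -0.593]
force: [7.8, 4.0, 19.3]
width: 0.208
```

servo_tool(rotation=[[0,0,0],[0,0,0],[0,0,0],[0,0,0],[0,0,0]], travel=[[3.0,-3.8,-1.4],[3.3,-3.4,-1.6],[3.6,-3.0,-1.7],[3.9,-2.6,-1.8],[4.1,-2.1,-1.9]], fingers=[-1,-1,-1,-1,-1])

```text
clock: 17.52
tool_pos: [0.3895, 0.07, 0.1382]
orientation: [0.596, 0.385, 0.378, -0.595]
force: [-6.3, 8.4, 21.3]
width: 0.204
```

servo_tool(rotation=[[0,0,0],[0,0,0],[0,0,0],[0,0,0],[0,0,0]], travel=[[4.3,-1.6,-2.0],[4.4,-1.1,-2.1],[4.5,-0.6,-2.1],[4.6,-0.1,-2.1],[4.5,0.4,-2.1]], fingers=[-1,-1,-1,-1,-1])

```text
clock: 18.15
tool_pos: [0.3853, 0.07, 0.1126]
orientation: [0.596, 0.384, 0.379, -0.595]
force: [-8.2, 7.5, 14.0]
width: 0.208
```

servo_tool(rotation=[[0,0,0],[0,0,0],[0,0,0],[0,0,0],[0,0,0]], travel=[[4.5,1.0,-2.1],[4.4,1.5,-2.0],[4.2,2.0,-2.0],[4.0,2.4,-1.9],[3.7,2.9,-1.7]], fingers=[-1,-1,-1,-1,-1])

```text
clock: 18.77
tool_pos: [0.3947, 0.07, 0.0892]
orientation: [-0.595, -0.383, -0.379, 0.596]
force: [-8.6, 8.5, 9.3]
width: 0.207
```

```bash
cat > fit.py <<'E'
import numpy as np
from scipy.optimize import least_squares
F=np.array([[.4140,.0741,-6.2,7.0],[.4385,.0707,-4.5,1.0],[.4629,.0809,-3.8,.6],[.4775,.1007,-4.6,0],[.4804,.1253,-1.2,-3.9],[.4707,.1481,1.1,-7.8],[.4519,.1628,6.7,-11.4],[.4297,.1667,14,-7.5],[.4080,.1590,7.8,19.3],[.3895,.1382,-6.3,21.3],[.3853,.1126,-8.2,14],[.3947,.0892,-8.6,9.3]])
def ana(F,sg,c=None,r=None):
    if c is None:
        o=least_squares(lambda p:np.hypot(F[:,0]-p[0],F[:,1]-p[1])-p[2],[.4325,.118,.048]); c=o.x[:2]; r=o.x[2]; print("circle",o.x.round(4),"res mm",(o.fun*1e3).round(1))
    ph=np.arctan2(F[:,1]-c[1],F[:,0]-c[0])
    f=-F[:,2:]; tau=.048*(-np.sin(ph)*f[:,0]+np.cos(ph)*f[:,1]); rad=np.cos(ph)*f[:,0]+np.sin(ph)*f[:,1]
    return ph,tau,rad,c
def fit(ph,tau,sg):
    sg=np.broadcast_to(sg,ph.shape).astype(float); cols=[np.cos(ph),np.sin(ph)]
    for v in np.unique(sg): cols.append((sg==v)*1.0)
    M=np.c_[tuple(cols)]; x,*_=np.linalg.lstsq(M,tau,rcond=None)
    A=np.hypot(x[0],x[1]); d=np.arctan2(-x[1],x[0]) # A cos(ph+d)
    print("A",A.round(3),"offs",x[2:].round(3),"heavy-handle deg",np.degrees(d).round(1),"handle target deg",(270-np.degrees(d))%360,"res",(tau-M@x).round(3))
if __name__=="__main__":
    ph,tau,rad,c=ana(F,1); print(np.degrees(ph).round(0)%360,"\n",tau.round(3),"\n",rad.round(1)); fit(ph,tau,1)
E
python3 fit.py
```

```text
circle [0.433  0.1184 0.048 ] res mm [ 0.2 -0.  -0.1 -0.1 -0.1 -0.   0.2  0.4 -0.4 -0.2  0.   0.1]
[247. 277. 309. 338.   8.  38.  67.  94. 122. 156. 187. 217.] 
 [0.406 0.209 0.125 0.082 0.177 0.327 0.51  0.646 0.804 0.805 0.715 0.605] 
 [  4.    1.5   2.8   4.3   1.7   4.    7.9   8.4 -12.3 -14.6  -6.4  -1.2]
A 0.364 offs [0.452] heavy-handle deg -148.4 handle target deg 58.417641954334954 res [ 0.007 -0.018  0.015 -0.012  0.004  0.     0.004 -0.018  0.027 -0.009
 -0.023  0.022]
```

servo_tool(rotation=[[0,0,0],[0,0,0],[0,0,0],[0,0,0],[0,0,0]], travel=[[-3.7,-2.9,1.7],[-4.0,-2.4,1.9],[-4.2,-2.0,2.0],[-4.4,-1.5,2.0],[-4.5,-1.0,2.1]], fingers=[-1,-1,-1,-1,-1])

```text
clock: 19.4
tool_pos: [0.3853, 0.0701, 0.1116]
orientation: [0.596, 0.384, 0.379, -0.595]
force: [-1.9, 6.0, -4.1]
width: 0.207
```

servo_tool(rotation=[[0,0,0],[0,0,0],[0,0,0],[0,0,0],[0,0,0]], travel=[[-4.5,-0.4,2.1],[-4.6,0.1,2.1],[-4.5,0.6,2.1],[-4.4,1.1,2.1],[-4.3,1.6,2.0]], fingers=[-1,-1,-1,-1,-1])

```text
clock: 20.02
tool_pos: [0.3883, 0.07, 0.1365]
orientation: [0.596, 0.384, 0.379, -0.595]
force: [-3.2, 7.3, -2.5]
width: 0.206
```

servo_tool(rotation=[[0,0,0],[0,0,0],[0,0,0],[0,0,0],[0,0,0]], travel=[[-4.1,2.1,1.9],[-3.9,2.6,1.8],[-3.6,3.0,1.7],[-3.3,3.4,1.6],[-3.0,3.8,1.4]], fingers=[-1,-1,-1,-1,-1])

```text
clock: 20.65
tool_pos: [0.4033, 0.0699, 0.1564]
orientation: [0.596, 0.384, 0.379, -0.595]
force: [-1.5, 7.5, -1.0]
width: 0.208
```

servo_tool(rotation=[[0,0,0],[0,0,0],[0,0,0],[0,0,0],[0,0,0]], travel=[[-2.6,4.1,1.2],[-2.2,4.4,1.0],[-1.8,4.6,0.8],[-1.3,4.8,0.6],[-0.9,4.9,0.4]], fingers=[-1,-1,-1,-1,-1])

```text
clock: 21.28
tool_pos: [0.4254, 0.0698, 0.1659]
orientation: [-0.595, -0.384, -0.379, 0.595]
force: [-3.6, 7.2, -1.0]
width: 0.205
```

servo_tool(rotation=[[0,0,0],[0,0,0],[0,0,0],[0,0,0],[0,0,0]], travel=[[-0.4,5.0,0.2],[0.1,5.0,0.0],[0.6,5.0,-0.3],[1.0,4.9,-0.5],[1.5,4.8,-0.7]], fingers=[-1,-1,-1,-1,-1])

```text
clock: 21.9
tool_pos: [0.4498, 0.0697, 0.1633]
orientation: [-0.595, -0.383, -0.379, 0.596]
force: [-6.4, 7.9, 4.8]
width: 0.208
```

servo_tool(rotation=[[0,0,0],[0,0,0],[0,0,0],[0,0,0],[0,0,0]], travel=[[1.9,4.6,-0.9],[2.3,4.3,-1.1],[2.7,4.0,-1.3],[3.1,3.7,-1.4],[3.4,3.3,-1.6]], fingers=[-1,-1,-1,-1,-1])

```text
clock: 22.52
tool_pos: [0.4698, 0.0696, 0.1489]
orientation: [-0.595, -0.383, -0.379, 0.596]
force: [-7.7, 6.4, 8.7]
width: 0.209
```

servo_tool(rotation=[[0,0,0],[0,0,0],[0,0,0],[0,0,0],[0,0,0]], travel=[[3.7,2.9,-1.7],[4.0,2.4,-1.9],[4.2,2.0,-2.0],[4.4,1.5,-2.0],[4.5,1.0,-2.1]], fingers=[-1,-1,-1,-1,-1])

```text
clock: 23.15
tool_pos: [0.4802, 0.0695, 0.1265]
orientation: [0.596, 0.384, 0.379, -0.596]
force: [-7.4, 8.0, 13.5]
width: 0.207
```

servo_tool(rotation=[[0,0,0],[0,0,0],[0,0,0],[0,0,0],[0,0,0]], travel=[[4.5,0.4,-2.1],[4.6,-0.1,-2.1],[4.5,-0.6,-2.1],[4.4,-1.1,-2.1],[4.3,-1.6,-2.0]], fingers=[-1,-1,-1,-1,-1])

```text
clock: 23.78
tool_pos: [0.4785, 0.0695, 0.1026]
orientation: [0.596, 0.384, 0.378, -0.595]
force: [-5.3, 6.8, 19.2]
width: 0.207
```

servo_tool(rotation=[[0,0,0],[0,0,0],[0,0,0],[0,0,0],[0,0,0]], travel=[[4.1,-2.1,-1.9],[3.9,-2.6,-1.8],[3.6,-3.0,-1.7],[3.3,-3.4,-1.6],[3.0,-3.8,-1.4]], fingers=[-1,-1,-1,-1,-1])

```text
clock: 24.4
tool_pos: [0.4664, 0.0697, 0.0836]
orientation: [0.597, 0.385, 0.377, -0.594]
force: [3.6, 4.2, 20.0]
width: 0.206
```

```bash
cat >> fit.py <<'E'
    B=np.array([[.3853,.1116,-1.9,-4.1],[.3883,.1365,-3.2,-2.5],[.4033,.1564,-1.5,-1],[.4254,.1659,-3.6,-1],[.4498,.1633,-6.4,4.8],[.4698,.1489,-7.7,8.7],[.4802,.1265,-7.4,13.5],[.4785,.1026,-5.3,19.2],[.4664,.0836,3.6,20]])
    ana(B,-1)
    p2,t2,r2,_=ana(B,-1,c); print(np.degrees(p2).round(1)%360,t2.round(3),r2.round(1)); fit(p2,t2,-1)
    fit(np.r_[ph,p2],np.r_[tau,t2],np.r_[np.ones(12),-np.ones(9)])
    a=np.radians(58.3); print("target TCP xz",c+.048*np.array([np.cos(a),np.sin(a)]))
E
python3 fit.py
```

```text
circle [0.433  0.1184 0.048 ] res mm [ 0.2 -0.  -0.1 -0.1 -0.1 -0.   0.2  0.4 -0.4 -0.2  0.   0.1]
[247. 277. 309. 338.   8.  38.  67.  94. 122. 156. 187. 217.] 
 [0.406 0.209 0.125 0.082 0.177 0.327 0.51  0.646 0.804 0.805 0.715 0.605] 
 [  4.    1.5   2.8   4.3   1.7   4.    7.9   8.4 -12.3 -14.6  -6.4  -1.2]
A 0.364 offs [0.452] heavy-handle deg -148.4 handle target deg 58.417641954334954 res [ 0.007 -0.018  0.015 -0.012  0.004  0.     0.004 -0.018  0.027 -0.009
 -0.023  0.022]
circle [0.4329 0.1182 0.0482] res mm [-0.1 -0.   0.1  0.1 -0.  -0.1 -0.1  0.1  0.1]
[188.1 158.  128.   99.1  69.5  39.6   9.7 340.8 313.8] [-0.182 -0.169 -0.086 -0.178 -0.368 -0.557 -0.699 -0.787 -0.789] [-2.5 -2.  -0.1  0.4 -2.3  0.4  5.  11.3 11.9]
A 0.35 offs [-0.453] heavy-handle deg -144.1 handle target deg 54.07134960382905 res [ 0.019 -0.056  0.03   0.027 -0.009 -0.017 -0.001  0.001  0.008]
A 0.356 offs [-0.447  0.452] heavy-handle deg -147.1 handle target deg 57.05924354452458 res [ 0.014 -0.016  0.01  -0.021 -0.007 -0.01  -0.003 -0.02   0.031  0.001
 -0.011  0.033 -0.003 -0.071  0.024  0.031  0.002 -0.003  0.011  0.006
  0.005]
target TCP xz [0.45821163 0.15924414]
```

servo_tool(rotation=[[0,0,0],[0,0,0],[0,0,0],[0,0,0],[0,0,0]], travel=[[-3.0,3.8,1.4],[-3.3,3.4,1.6],[-3.6,3.0,1.7],[-3.9,2.6,1.8],[-4.1,2.1,1.9]], fingers=[-1,-1,-1,-1,-1])

```text
clock: 25.02
tool_pos: [0.4774, 0.0696, 0.1007]
orientation: [0.596, 0.383, 0.379, -0.595]
force: [-1.8, 4.2, -1.8]
width: 0.205
```

servo_tool(rotation=[[0,0,0],[0,0,0],[0,0,0],[0,0,0],[0,0,0]], travel=[[-4.3,1.6,2.0],[-4.4,1.1,2.1],[-4.5,0.6,2.1],[-4.6,0.1,2.1],[-4.5,-0.4,2.1]], fingers=[-1,-1,-1,-1,-1])

```text
clock: 25.65
tool_pos: [0.4804, 0.0696, 0.1252]
orientation: [0.596, 0.384, 0.379, -0.595]
force: [-1.0, 5.6, -3.6]
width: 0.205
```

servo_tool(rotation=[[0,0,0],[0,0,0],[0,0,0],[0,0,0],[0,0,0]], travel=[[-4.5,-1.0,2.1],[-4.4,-1.5,2.0],[-4.2,-2.0,2.0],[-4.0,-2.4,1.9],[-3.7,-2.9,1.7]], fingers=[-1,-1,-1,-1,-1])

```text
clock: 26.28
tool_pos: [0.4708, 0.0696, 0.148]
orientation: [0.596, 0.384, 0.379, -0.595]
force: [-0.0, 4.7, -7.1]
width: 0.2
```

servo_tool(rotation=[[0,0,0],[0,0,0],[0,0,0],[0,0,0],[0,0,0]], travel=[[-3.4,-3.3,1.6],[-3.1,-3.7,1.4],[-2.7,-4.0,1.3],[-1.2,-2,0.6],[0,0,0]], fingers=[-1,-1,-1,-1,-1])

```text
clock: 26.9
tool_pos: [0.4581, 0.0697, 0.1594]
orientation: [0.596, 0.384, 0.379, -0.595]
force: [2.4, 4.2, -6.6]
width: 0.207
```

```bash
python3 - <<'E'
from h import *
s=get_state();show(s);p=s["tool_pos"]
print(np.degrees(np.arctan2(p[2]-.1183,p[0]-.433)),np.hypot(p[2]-.1183,p[0]-.433))
a=camera("scene"); b=camera("top"); cv2.imwrite("pics/s6.png",np.hstack([cv2.resize(a[80:280,130:430],(400,267)),cv2.resize(b[130:290,230:470],(400,267))]))
m=camera_model("scene");Wi=np.linalg.inv(m["world_to_cam"])
for t in ("handle_centre","shaft_point"):
    for d in spot_point("scene",t)[:2]: print(t,d["p"],(Wi@np.r_[d["position"],1])[:3].round(4))
s=get_state();p=s["tool_pos"]; print(s["clock"],s["force"],np.degrees(np.arctan2(p[2]-.1183,p[0]-.433)))
E
```

```text
t 26.9 pos [0.4581 0.0697 0.1594] F [ 2.41  4.21 -6.59] w 0.207 q [-0.66  0.34  0.16  2.02  0.38  1.03 -0.75]
 x [ 0.006 -0.418 -0.909] y [ 1.    -0.002  0.007]
58.55836189941333 0.04818081170604177
handle_centre 0.49 [0.4615 0.0711 0.1654]
shaft_point 0.57 [0.4324 0.0692 0.1222]
27.1 [ 3.36399543  5.7579913  -5.58239422] 58.51941984648571
```

View pics/s6.png

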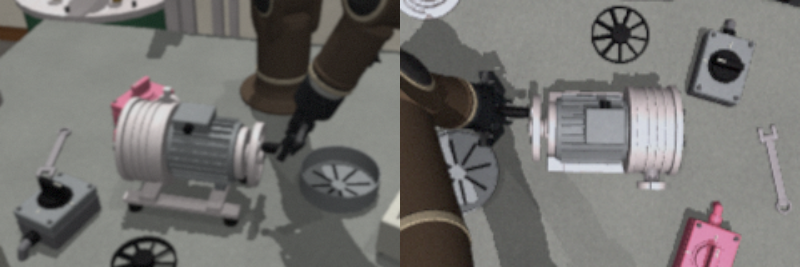

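Handle at 58.5°. The forward fit says 58.4°, the reverse fit 54°, and both together 57°. I'll nudge back slightly toward 57°.

servo_tool(rotation=[[0,0,0],[0,0,0],[0,0,0]], travel=[[1.3,2.4,-0.6],[0,0,0],[0,0,0]], fingers=[-1,-1,-1])

```text
clock: 27.48
tool_pos: [0.4593, 0.0696, 0.1584]
orientation: [-0.595, -0.383, -0.379, 0.596]
force: [-4.3, 7.0, 2.8]
width: 0.204
```

```bash
python3 - <<'E'
from h import *
for i in range(3):
    s=get_state();p=s["tool_pos"]
    print(s["clock"],p.round(4),s["force"].round(1),s["width"],np.degrees(np.arctan2(p[2]-.1183,p[0]-.433)))
    im=camera("top")
W=np.linalg.inv(camera_model("top")["world_to_cam"])
for t in ("fan_cowl","fan","scroll_plate"):
    for d in spot_point("top",t)[:1]: print(t,d["p"],(W@np.r_[d["position"],1])[:3].round(3))
cv2.imwrite("pics/iso3.png",cv2.resize(im[135:205,390:460],None,fx=5,fy=5,interpolation=cv2.INTER_CUBIC))
E
```

```text
27.475 [0.4593 0.0696 0.1584] [-4.3  7.   2.8] 0.2038340279235735 56.71093153703471
27.525 [0.4594 0.0696 0.1584] [-4.2  7.1  3.5] 0.20012009805710687 56.68111276054953
27.575 [0.4594 0.0697 0.1584] [-4.1  7.   2.8] 0.20908480053586007 56.67258683057263
fan_cowl 0.75 [ 0.348  0.176 -0.002]
fan 0.57 [ 0.636 -0.151 -0.001]
scroll_plate 0.73 [0.739 0.246 0.001]
```

View pics/iso3.png

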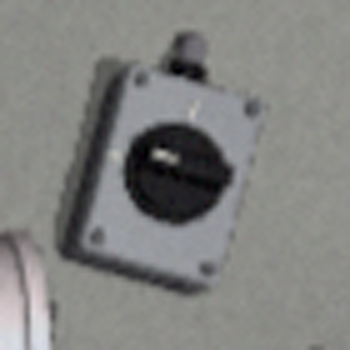

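The crop shows the grey isolator's bar across the box, with its pointer at the left mark (about px (115,155)), so it's off. The shaft stands still at 56.7°, still gripped, so I'm handing in.

```bash
python3 -c "
from rig import *
print(job_done()); print(get_state()['clock'])"
```

```text
the job is handed in; nothing more can be done
None
the job is handed in; nothing more can be done
```

I turned the grey isolator a quarter turn anticlockwise to off, then gripped the handwheel's handle and brought the heavy side down. I handed the job in at about 27.6 s, still gripping the handle. I never touched the pink look-alike.

- **Finding the heavy side:** I made one full slow turn forward and about 265° back, reading the force. The fit gave a drag of 0.45 N m and a heavy-side torque of about 0.36 N m, both as described.
- **Where the handle stands:** it was steady at 56.7° (0° is level on the side away from the robot, 90° is straight up). The fits put the heavy side straight down at 58.4° (forward), 54.1° (reverse) and 57.1° (both together). The two directions disagree by about 4°. The reverse sweep had one reading well off the fit, and a small force-sensor offset could shift the result by another 2–3°.
- **Last checks:** the last top picture showed the isolator bar across its box. The cowl, fan and scroll plate measured within about 3 mm of where they were at the start, which is within the measuring accuracy.

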